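# Put the utensils away in the kitchen drawer

### The job

Put the wooden rice paddle into the drawer compartment that already holds the wooden fork, and the kitchen scissors into the one that holds the steel peeler, each lying flat entirely within its compartment and set down rather than dropped. Then push the drawer gently until it is fully shut, and leave the jar, bowl, mug and can on the counter where they are.

Things in the scene. Friction and masses are not known exactly. Their poses are not given: they have to be found in the camera images.
- unit_front (a point): Middle of the front top edge of the white countertop drawer unit (fixed, 290 deep in x, 320 wide in y, 105 high): 105 mm above the counter, axes x to the unit's back, y to its left, z up. Its one drawer slides out below this edge along -x. The 12 mm thick top board covers the part of the drawer still inside. A stack of plates, 26 high, stands on its rear half.
- drawer (a joint): How far the drawer is out, m: 0 fully shut, starts 0.205 to 0.23 (stop at 0.235). At the start 184 to 209 mm of the compartments' length is uncovered, measured back from the inside of the drawer's front; the rest is under the unit's top board. About 1.5 N friction plus 8 N per m/s; stays where left.
- drawer_mid (a point): Point on the drawer's floor (20 mm above the counter), midway between its sides, 32 mm behind the inside of its front; it moves with the drawer; axes as the unit's: x to the back, y left, z up. A divider 6 thick, 34 high runs along x through it: left (+y) and right (-y) compartments, 134 wide each, outer walls 52 high with inner faces at y = +-137 mm.
- drawer_handle (a point): Middle of the bar handle on the drawer's front, 64 mm above the counter: a level bar of 120 mm along the drawer's y, 11 mm thick, 35 mm off the front's outer face (which is 35 mm behind this point along x). The front is 15 thick, 314 wide, its top edge 90 mm above the counter. Axes as the unit's.
- scissors: Closed kitchen scissors lying flat, 165 long, black plastic ring handles 63 wide at the -x end, steel blades to +x, 120 g. Origin: underside, middle of the length; around it, from x = -25 to +20, is a solid black shank 24 wide (y) and 12 thick, the place to grip; it balances near there.
- scissors_tip (a point): Blade end of the scissors, 80 mm along its +x
- scissors_butt (a point): Ring end of the scissors, 80 mm along its -x
- paddle: Wooden rice paddle lying flat, 165 long, 80 g: handle 24 wide and 11 thick from x = -82 to about +20, then a flat round blade 56 wide and 8 thick at the +x end. Origin: underside, middle of the length; grip the handle there, it balances near there.
- paddle_tip (a point): Blade end of the paddle, 80 mm along its +x
- paddle_butt (a point): Handle end of the paddle, 80 mm along its -x
- fork: Short three-tined wooden fork, 140 long, 36 wide, 8 thick, already lying lengthwise near the outer wall of one compartment (left or right, differs). Origin: underside, middle of the length; long axis x.
- peeler: Steel Y-shaped peeler, 125 long, 40 wide, 11 thick, already lying lengthwise near the outer wall of the other compartment. Origin: underside, near the middle of the length; long axis x.
- jar: Bystander: small white jar with steel lid, 42 dia x 62 high, standing between the scissors and the paddle. Origin under its middle.
- bowl: Bystander: white bowl, 110 dia x 50 high. Origin under its middle.
- mug: Bystander: white mug with one handle, 80 dia x 85 high. Origin under its middle.
- can: Bystander: food can, 66 dia x 80 high. Origin under its middle.
Not all that is in view belongs to the job. Of the things like the scissors, leave any that is purple; of the rest the smaller one is meant.

How it is judged:
By the outcome, as a careful person would: the job done as asked, in the order asked, and still so for the second after the job is handed in, with the robot touching nothing.
It also fails if it takes over 72 s, if anything falls off the work surface, if the arm or the gripper's body presses on something with over 40 N, if the wrist force passes 120 N, or if a joint passes its speed limit or range.

### The arm

A 7-joint arm with a two-finger parallel gripper is mounted at the origin on the work surface. World frame = base frame: x ahead of the robot, y to its left, z up, the work surface at z = 0. Lengths are in m, angles in rad, forces in N, time in s.
With the tool pointing down it reaches from about 0.4 to 0.925 m from the base axis. Payload 5.6 kg.
Tool frame: the origin (TCP) lies midway between the tips of the shut fingers; the grasp point (between the pads) lies 19 mm behind it; z points along the fingers, y is the line along which they close (so a half turn about z gives the same grasp; the last joint's range is limited). The gripper opens to 85 mm and grips with 20 to 120 N. Pads are 22 mm wide; open, the fingers measure 114 mm over their backs; the gripper's body (76 mm by 85 mm) begins 54 mm behind the grasp point. The pads swing forward as they close: fully open they stand 13 mm farther back than shut.
Start: joints at [-1.324, 0.468, -0.012, 1.603, 0.006, 1.071, -0.056], TCP at [0.186, 0.623, 0.231] pointing down, gripper open.
Joint ranges: [-2.53, 2.53], [-0.31, 2.02], [-1.57, 1.55], [0.28, 2.44], [-1.29, 4.43], [0.15, 1.84], [-2.92, 2.92]. Speed limits (rad/s): [2.57, 2.57, 3.14, 3.14, 3.14, 3.14, 3.14].

### API

Orientations are given as a 3x3 rotation matrix whose columns are the frame's x, y, z axes.
In Python, from bench import * gives the robot as it stands. Calls block until the motion is done:
- movep(position, orientation): joint-space move of the TCP to a pose.
- servo_line(position, v=0.15, attitude=None): straight line of the TCP; attitude=None keeps the orientation; v is the mean speed in m/s.
- goto_joints(angles): joint-space move.
- move_gripper(opening, effort=None): opening from 0.0 (shut) to 1.0 (fully open); effort is the grip in N (None keeps the last); returns when the fingers have stopped.
- pause(seconds).
- inverse_kinematics(position, orientation): joint angles nearest the present ones, or None.
- get_obs(): the state.
- capture(name): name is "side" or "top"; returns a dict with "frame" (420x560x3 uint8, blue, green, red), "fx", "fy", "cx", "cy" (pixels), "xyz" and "orientation" of the camera in the world. Camera axes: x right, y up, looking along -z (the intrinsics and any distortion apply to the point x, -y, -z); pixel columns grow to the right and rows downward; lengths in m; the calibration is good to about 2 mm. A picture is of the moment at which its call begins. There is no depth.
A pose or a line that the arm cannot do raises IKError and nothing moves.
- hand_in(): hands the job in; it is judged then, once.
The state is a dict: "clock": time; "q": joint angles; "qd": joint speeds; "joint_torque": joint torques, N m; "tool_pos": TCP position; "tool_rot": TCP orientation; "wrist_force": force on the tool from outside, world axes, zero at the start; "moment": the same for the moment, N m; "opening": opening from 0.0 (shut) to 1.0 (fully open); "grip_force": force on a finger pad.
Only numpy, scipy, OpenCV 4.12 (cv2) and the standard library are available. Lean on these libraries where they do the work, as an engineer would, in place of code of your own. Each camera call takes 0.05 s, during which the arm holds its last target. There are 200 camera calls.

## Working session

There is one attempt and no reset: what is moved stays moved. The work goes in short steps, each a Python script; the robot and the scene stay as the last script left them, time stands still between calls to the robot, and variables do not carry over. Pictures are saved under pics/ and viewed, at most 10 in all, crops included, and the job is handed in when it is done.

```bash
ls; mkdir -p pics; python3 - <<'E'
from bench import *
import cv2,numpy as np,pickle
d={n:capture(n) for n in("top","side")}
pickle.dump(d,open("c0.pkl","wb"))
for n in d:
    c=d[n]; cv2.imwrite(f"pics/{n}0.png",c["frame"]); print({k:np.round(v,4).tolist() if k!="frame" else 0 for k,v in c.items()})
E
```

```text
pics
{'frame': 0, 'fx': 391.1934, 'fy': 391.1934, 'cx': 281.8483, 'cy': 209.8271, 'xyz': [0.4037, 0.0331, 1.1942], 'orientation': [[0.0276, 0.9961, -0.0836], [-0.9996, 0.0282, 0.0055], [0.0078, 0.0834, 0.9965]]}
{'frame': 0, 'fx': 399.7603, 'fy': 399.7603, 'cx': 284.8806, 'cy': 214.6874, 'xyz': [0.3873, 0.9239, 0.6057], 'orientation': [[-0.99, 0.0739, -0.1197], [-0.1406, -0.4877, 0.8616], [0.0053, 0.8699, 0.4932]]}
```

View pics/top0.png

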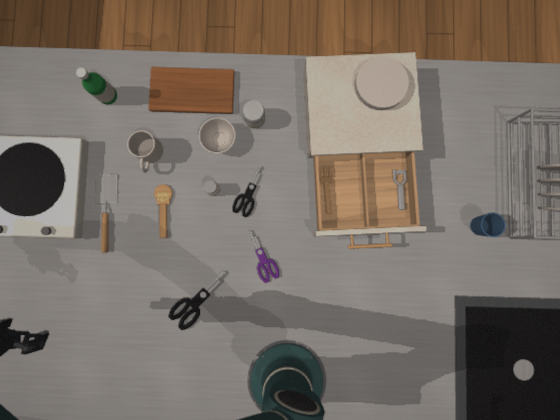

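View pics/side0.png

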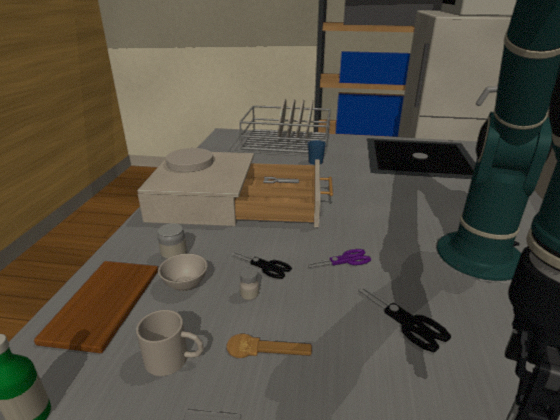

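Top view: there are three scissors. The small black pair is at (247,193), the purple pair at (263,257) and the large black pair at (198,300). The task excludes purple and wants the smaller of the rest, so it is the one at (247,193). The paddle is at (163,210); (106,210) is a turner. The fork is in the left compartment (328,190) and the peeler in the right (401,188). The drawer handle is at (370,246).

```bash
cat > h.py <<'E'
import cv2,numpy as np
def cast(c,uv,z):
    uv=np.atleast_2d(np.asarray(uv,float)); R=np.array(c["orientation"]); o=np.array(c["xyz"])
    d=np.c_[(uv[:,0]-c["cx"])/c["fx"],-(uv[:,1]-c["cy"])/c["fy"],-np.ones(len(uv))]@R.T
    z=np.broadcast_to(z,len(uv)); return o+d*((z-o[2])/d[:,2])[:,None]
def proj(c,p):
    q=(np.atleast_2d(p)-c["xyz"])@np.array(c["orientation"]); return np.c_[c["cx"]-c["fx"]*q[:,0]/q[:,2],c["cy"]+c["fy"]*q[:,1]/q[:,2]]
def blob(m,box):
    x0,y0,x1,y1=box; k=np.zeros_like(m); k[y0:y1,x0:x1]=m[y0:y1,x0:x1]
    n,l,s,_=cv2.connectedComponentsWithStats(k); return (l==1+np.argmax(s[1:,4])) 
E
python3 - <<'E'
from h import *; import pickle
d=pickle.load(open("c0.pkl","rb")); c=d["top"]; f=c["frame"]; hsv=cv2.cvtColor(f,cv2.COLOR_BGR2HSV)
P=blob(((hsv[...,1]>90)&(hsv[...,0]<25)).astype(np.uint8),(145,175,185,245))
S=blob((f.max(2)<50).astype(np.uint8),(228,160,272,222))
for n,m,z in(("paddle",P,.009),("sciss_black",S,.011)):
    v,u=np.nonzero(m); X=cast(c,np.c_[u,v],z)[:,:2]
    r=cv2.minAreaRect((X*1000).astype(np.float32)); print(n,m.sum(),u.min(),u.max(),v.min(),v.max(),r,cv2.boxPoints(r).round(0).tolist())
H=blob(((hsv[...,1]>90)&(hsv[...,0]<25)).astype(np.uint8),(340,236,400,252))
v,u=np.nonzero(H); r=cv2.minAreaRect((cast(c,np.c_[u,v],.068)[:,:2]*1000).astype(np.float32)); print("handle",H.sum(),r,cv2.boxPoints(r).round(0).tolist())
a=cv2.resize(f[160:225,230:275],None,fx=8,fy=8,interpolation=cv2.INTER_CUBIC)
b=cv2.resize(f[140:255,302:432],None,fx=3.3,fy=3.3,interpolation=cv2.INTER_CUBIC)
o=np.zeros((520,360+b.shape[1],3),np.uint8);o[:,:360]=a;o[:b.shape[0],360:]=b;print(o.shape)
cv2.imwrite("pics/crop1.png",o)
E
```

```text
paddle 537 154 171 185 237 ((489.765869140625, 388.4017028808594), (158.59637451171875, 51.624820709228516), 2.9326953887939453) [[409.0, 410.0], [412.0, 359.0], [570.0, 367.0], [568.0, 418.0]]
sciss_black 278 233 255 185 216 ((533.0105590820312, 138.48341369628906), (57.74470520019531, 99.31962585449219), 73.7799301147461) [[477.0, 125.0], [573.0, 97.0], [589.0, 152.0], [493.0, 180.0]]
handle 177 ((413.98724365234375, -227.30612182617188), (31.521942138671875, 123.8882064819336), 1.5896369218826294) [[397.0, -166.0], [400.0, -290.0], [431.0, -289.0], [428.0, -165.0]]
(520, 789, 3)
```

View pics/crop1.png

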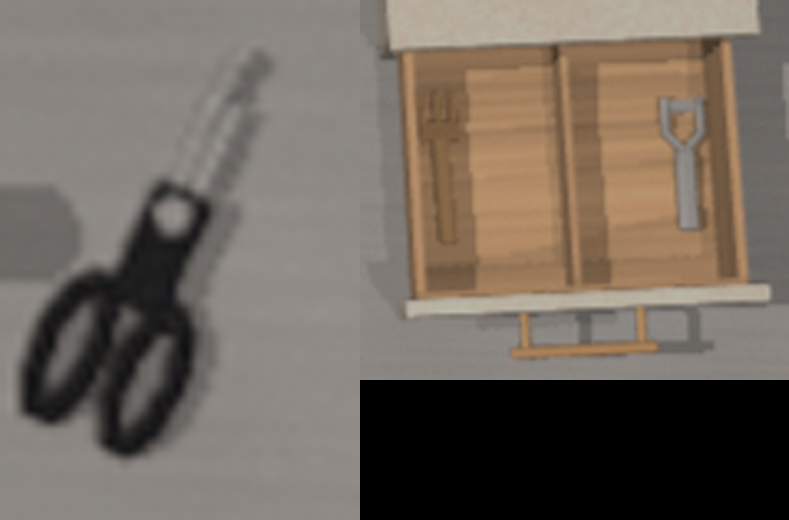

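The crop shows the small black scissors with the tip at crop (265,55) and the rings' bottom at about (75,440). They are black, and clearly shorter than the other black pair, so they are the right ones. In the drawer, the fork is on the left and the peeler on the right, and both inner halves of the compartments are free. The front's corners are at crop (407,303) and (769,286), the handle's ends at (513,354) and (657,347), and the unit's edge runs from (388,47) to (760,32).

```bash
python3 - <<'E'
from h import *; import pickle
from bench import *
d=pickle.load(open("c0.pkl","rb")); c=d["top"]; f=c["frame"]; hsv=cv2.cvtColor(f,cv2.COLOR_BGR2HSV)
q=lambda x,y:((x-360+.5)/3.3-.5+302,(y+.5)/3.3-.5+140)
def show(n,pts,z):
    X=cast(c,pts,z)[:,:2]; print(n,(X*1000).round(0).tolist(),"len",(np.linalg.norm(X[0]-X[-1])*1000).round(0),"mid",(X.mean(0)*1000).round(0),"yawdeg",np.degrees(np.arctan2(*(X[-1]-X[0])[::-1])).round(2))
show("unit edge",[q(389,49),q(760,33)],.105)
show("handle",[q(513,354),q(657,347)],.064)
show("front top inner",[q(407,303),q(769,286)],.09)
show("front top outer",[q(407,316),q(769,299)],.09)
show("divider top centre",[q(563,60),q(575,285)],.054)
show("outer wall inner L",[q(414,60),q(426,292)],.072)
show("outer wall inner R",[q(720,50),q(737,275)],.072)
show("fork ends",[q(438,88),q(447,243)],.026)
show("peeler ends",[q(683,98),q(689,230)],.028)
show("fork width",[q(420,130),q(460,128)],.026)
show("peeler width",[q(660,115),q(705,113)],.028)
s=lambda x,y:((x+.5)/8-.5+230,(y+.5)/8-.5+160)
show("scis",[s(75,440),s(268,53)],.006)
show("scis rings",[s(22,395),s(190,340)],.010)
show("scis shank top",[s(130,245),s(195,255)],.012)
show("scis shank ends",[s(143,300),s(185,190)],.012)
show("big black",[(183,322),(227,271)],.006)
P=blob(((hsv[...,1]>90)&(hsv[...,0]<25)).astype(np.uint8),(145,175,185,245))
v,u=np.nonzero(P); X=cast(c,np.c_[u,v],.010); 
for a in(.41,.44,.47,.5,.53,.56):
    k=abs(X[:,0]-a)<.008; print(a,X[k,1].mean().round(4),np.ptp(X[k,1]).round(3))
show("paddle ends",[(163,237.5),(163,184.5)],.009)
K=((f.min(2)>0)).astype(np.uint8)
show("jar top",[(210,184)],.062)
o=get_obs(); print(o["clock"],o["tool_rot"].round(2) if hasattr(o["tool_rot"],"round") else o["tool_rot"],o["opening"],o["grip_force"])
E
```

```text
unit edge [[654.0, -49.0], [678.0, -368.0]] len 320.0 mid [ 666. -209.] yawdeg -85.81
handle [[397.0, -167.0], [406.0, -292.0]] len 126.0 mid [ 402. -230.] yawdeg -85.66
front top inner [[438.0, -71.0], [461.0, -381.0]] len 311.0 mid [ 449. -226.] yawdeg -85.72
front top outer [[427.0, -71.0], [450.0, -381.0]] len 311.0 mid [ 438. -226.] yawdeg -85.73
divider top centre [[661.0, -210.0], [459.0, -222.0]] len 202.0 mid [ 560. -216.] yawdeg -176.4
outer wall inner L [[653.0, -74.0], [448.0, -89.0]] len 205.0 mid [551. -81.] yawdeg -175.94
outer wall inner R [[670.0, -345.0], [471.0, -360.0]] len 199.0 mid [ 570. -352.] yawdeg -175.72
fork ends [[638.0, -101.0], [495.0, -112.0]] len 143.0 mid [ 566. -107.] yawdeg -175.66
peeler ends [[634.0, -326.0], [513.0, -332.0]] len 121.0 mid [ 574. -329.] yawdeg -177.28
fork width [[598.0, -85.0], [601.0, -122.0]] len 37.0 mid [ 600. -104.] yawdeg -85.46
peeler width [[618.0, -305.0], [621.0, -346.0]] len 41.0 mid [ 620. -325.] yawdeg -85.77
scis [[485.0, 157.0], [636.0, 88.0]] len 166.0 mid [561. 122.] yawdeg -24.42
scis rings [[502.0, 177.0], [524.0, 114.0]] len 67.0 mid [513. 145.] yawdeg -70.12
scis shank top [[560.0, 138.0], [557.0, 113.0]] len 25.0 mid [558. 125.] yawdeg -97.17
scis shank ends [[539.0, 132.0], [581.0, 118.0]] len 45.0 mid [560. 125.] yawdeg -18.81
big black [[161.0, 311.0], [314.0, 186.0]] len 198.0 mid [238. 249.] yawdeg -39.07
0.41 0.3829 0.018
0.44 0.3835 0.019
0.47 0.3864 0.022
0.5 0.3883 0.022
0.53 0.3909 0.052
0.56 0.3905 0.049
paddle ends [[409.0, 383.0], [570.0, 391.0]] len 161.0 mid [490. 387.] yawdeg 3.03
jar top [[568.0, 238.0]] len 0.0 mid [568. 238.] yawdeg 0.0
0.1 [[-0.96  0.29 -0.  ]
 [ 0.29  0.96 -0.  ]
 [-0.   -0.   -1.  ]] 0.998718294939947 0.0
```

```bash
cat >> h.py <<'E'
from bench import *
def R(deg):
    t=np.radians(deg); c,s=np.cos(t),np.sin(t); return np.array([[c,s,0],[s,-c,0],[0,0,-1.]])
U=4.25; ux=np.array([np.cos(np.radians(U)),np.sin(np.radians(U))]); uy=np.array([-ux[1],ux[0]]); F=np.array([.4515,-.2262])
def best(p,yaw):  # of the two half-turn grasps the one with least wrist travel
    q0=np.array(get_obs()["q"]); o=[]
    for k in(0,180):
        q=inverse_kinematics(p,R(yaw+k))
        if q is not None: o.append((abs(np.array(q)-q0).max(),yaw+k,np.array(q)))
    return min(o,key=lambda t:t[0])[1:]
def st(m=""):
    o=get_obs(); print(m,"t",round(o["clock"],2),"pos",np.round(o["tool_pos"],4),"open",round(o["opening"],3),"grip",np.round(o["grip_force"],1),"F",np.round(o["wrist_force"],1),"q7",round(o["q"][6],2))
def shot(n,name,box=None,k=1):
    c=capture(n); f=c["frame"]
    if box: f=f[box[1]:box[3],box[0]:box[2]]
    cv2.imwrite("pics/"+name,cv2.resize(f,None,fx=k,fy=k,interpolation=cv2.INTER_CUBIC)); return c
def grasp(xy,yaw,zup=.17):
    move_gripper(.9,40)
    y,q=best([*xy,zup],yaw); print("yaw",y,"q",q.round(2)); goto_joints(q)
    servo_line([*xy,.03],.2); servo_line([*xy,.003],.05); st("down")
    move_gripper(0.,40); st("closed"); servo_line([*xy,.02],.05); servo_line([*xy,zup],.15); st("up"); return y
E
python3 - <<'E'
from h import *; import pickle
y=grasp((.489,.3875),3.2)
pickle.dump(shot("top","t1.png"),open("c1.pkl","wb"))
T=F+.1*ux+.042*uy; print(T,best([*T,.17],U))
E
```

```text
yaw 183.2 q [-0.74  0.49  0.02  1.72 -0.01  0.93  0.91]
down t 3.34 pos [0.489  0.3875 0.0029] open 0.9 grip 0.0 F [-0.5  0.4  0.6] q7 0.92
closed t 3.88 pos [0.4893 0.3878 0.0035] open 0.267 grip 39.5 F [-0.1 -0.6  3.5] q7 0.92
up t 5.52 pos [0.4884 0.387  0.1689] open 0.263 grip 39.2 F [ 1.1  0.  -1.2] q7 0.91
[ 0.54811246 -0.17690464] (184.25, array([ 0.03799389,  0.41752548,  0.27417257,  1.85786457, -0.14232858,
        0.88511753,  2.02509913]))
```

```bash
cat >> h.py <<'E'
def place(xy,rel=.5,zup=.17):
    y,q=best([*xy,zup],U); print("yaw",y,"q",q.round(2)); goto_joints(q); f0=np.array(get_obs()["wrist_force"])
    servo_line([*xy,.045],.15); servo_line([*xy,.030],.04); st("near")
    for z in np.arange(.028,.0205,-.0015):
        servo_line([*xy,z],.03); df=np.array(get_obs()["wrist_force"])[2]-f0[2]
        if df>3: break
    st(f"z{z:.4f} dF{df:.1f}"); pause(.2); move_gripper(rel); pause(.2); st("released")
    servo_line([*xy,.06],.06); servo_line([*xy,zup],.2)
E
python3 - <<'E'
from h import *; import pickle
T=F+.1*ux+.042*uy
place(T); st()
y,q=best([.56,.124,.17],-23); goto_joints(q)
pickle.dump(shot("top","t2.png",(150,130,440,260),2.7),open("c2.pkl","wb"))
E
```

```text
yaw 184.25 q [ 0.04  0.42  0.27  1.86 -0.14  0.89  2.03]
near t 9.12 pos [ 0.548  -0.1769  0.0298] open 0.265 grip 39.2 F [-0.3 -0.8 -0.6] q7 2.09
z0.0220 dF10.7 t 10.37 pos [ 0.5495 -0.1768  0.0234] open 0.263 grip 40.2 F [-0.8  1.   9.2] q7 2.09
released t 11.1 pos [ 0.548  -0.1769  0.0218] open 0.499 grip 0.0 F [ 0.7 -0.5 -0.6] q7 2.09
 t 12.58 pos [ 0.5473 -0.1765  0.169 ] open 0.502 grip 0.0 F [ 0.  -0.6 -0.4] q7 2.03
```

View pics/t2.png

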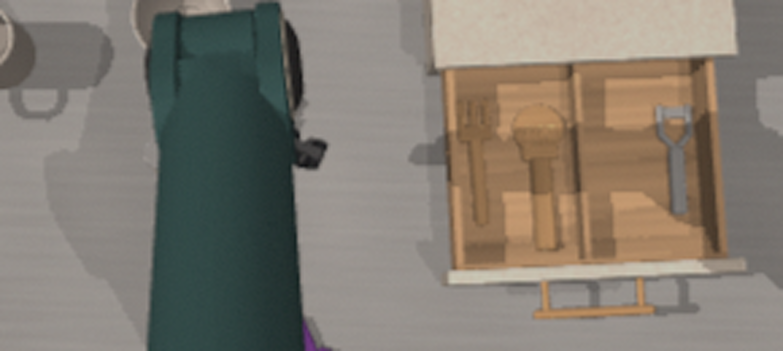

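The paddle lies between the fork and the divider, from crop (540,105) to (547,250), and is clear of both. Next, the scissors.

```bash
python3 - <<'E'
from h import *; import pickle
grasp((.560,.124),-23)
T=F+.1*ux-.045*uy; print(T)
q=best([*T,.17],U); print(q); goto_joints(q[1]); st()
shot("side","s3.png",(130,140,430,320),2.6)
E
```

```text
yaw -23 q [-0.51  0.42  0.3   1.86 -0.15  0.88  1.03]
down t 16.01 pos [0.56   0.1239 0.0028] open 0.902 grip 0.0 F [ 0.1 -0.  -0.2] q7 1.11
closed t 16.54 pos [0.5604 0.1243 0.0035] open 0.266 grip 38.7 F [-1.   0.8  4.8] q7 1.11
up t 18.18 pos [0.5593 0.1239 0.169 ] open 0.267 grip 38.5 F [-0.5 -0.3 -2.1] q7 1.03
[ 0.5545599  -0.26366541]
(184.25, array([ 0.15284332,  0.48092554,  0.31347333,  1.76535459, -0.17981065,
        0.92334313,  2.18686728]))
 t 19.62 pos [ 0.5551 -0.262   0.1696] open 0.266 grip 38.5 F [ 1.   0.2 -1.4] q7 2.19
```

View pics/s3.png

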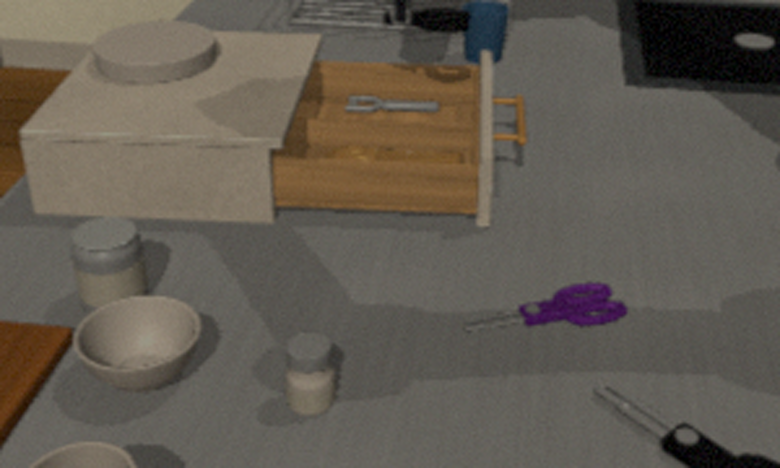

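```bash
python3 - <<'E'
from h import *; import pickle
place(F+.1*ux-.045*uy,rel=.47); st()
H=np.array([.402,-.230])-.05*ux
y,q=best([*H,.17],U); print("yaw",y,q); goto_joints(q); move_gripper(0.); st()
pickle.dump(shot("top","t4.png",(150,130,440,260),2.7),open("c4.pkl","wb"))
E
```

```text
yaw 4.25 q [ 0.15  0.48  0.31  1.77 -0.18  0.92  2.19]
near t 21.43 pos [ 0.5544 -0.2636  0.0297] open 0.268 grip 38.5 F [ 0.   0.6 -0.5] q7 2.24
z0.0220 dF9.4 t 22.68 pos [ 0.5558 -0.2637  0.0235] open 0.266 grip 39.5 F [-0.7  0.6  8.3] q7 2.25
released t 23.39 pos [ 0.5544 -0.2637  0.0218] open 0.472 grip 0.0 F [-0.6  1.1  0.6] q7 2.25
 t 24.88 pos [ 0.5538 -0.2631  0.1688] open 0.472 grip 0.0 F [-0.9 -0.1 -0.6] q7 2.19
yaw 184.25 [ 0.17514575  0.16673646  0.36556174  2.20921042 -0.08460803  0.77827097
  2.24136482]
 t 26.18 pos [ 0.3523 -0.2337  0.1699] open 0.002 grip 0.0 F [-0.3 -0.5  0.6] q7 2.24
```

View pics/t4.png

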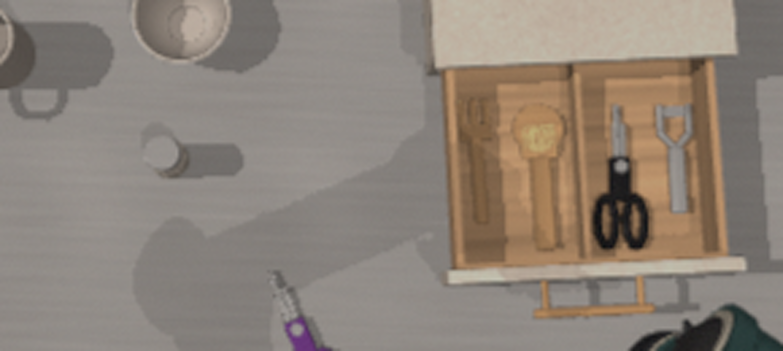

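The paddle and scissors (crop 620,180) both lie flat inside their compartments. Now the push on the handle bar.

```bash
python3 - <<'E'
from h import *; import pickle
H=np.array([.402,-.230]); P=lambda s,z=.052:[*(H+s*ux),z]
servo_line(P(-.05,.08),.2); servo_line(P(-.05),.08); st("low")
servo_line(P(-.02),.06); st("pre")
servo_line(P(.06),.07); st("a"); servo_line(P(.195),.09); st("b")
s=.195
while s<.235:
    s+=.003; servo_line(P(s),.04); f=-np.array(get_obs()["wrist_force"])[:2]@ux
    if f>8: break
st(f"s{s:.3f} f{f:.1f}")
pickle.dump(shot("top","t5.png",(280,30,440,260),2.6),open("c5.pkl","wb"))
E
```

```text
low t 27.32 pos [ 0.3524 -0.2339  0.0524] open -0.001 grip 0.0 F [-0.2  0.4  0.1] q7 2.39
pre t 27.98 pos [ 0.3819 -0.2314  0.0518] open 0.005 grip 0.0 F [-0.4  1.  -0.3] q7 2.35
a t 29.27 pos [ 0.4619 -0.2254  0.0521] open 0.0 grip 0.0 F [-0.2  0.6  0.8] q7 2.27
b t 30.92 pos [ 0.5964 -0.2154  0.052 ] open -0.002 grip 0.0 F [-0.3  0.1 -0.1] q7 2.16
s0.219 f13.3 t 32.92 pos [ 0.6152 -0.2143  0.0515] open 0.001 grip 7.0 F [-13.3   0.7  10.7] q7 2.14
```

View pics/t5.png

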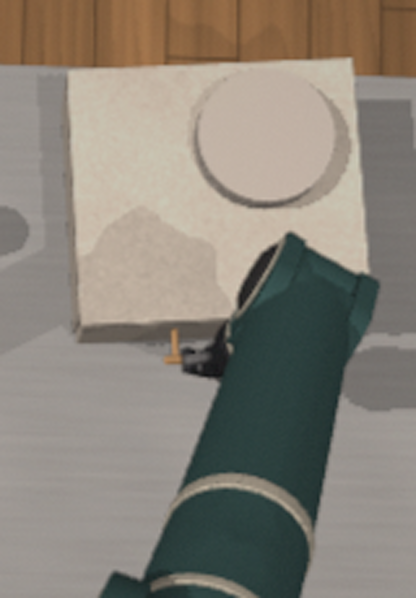

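```bash
python3 - <<'E'
from h import *; import pickle
H=np.array([.402,-.230]); P=lambda s,z=.052:[*(H+s*ux),z]
servo_line(P(.14),.1); servo_line(P(.14,.2),.2)
q=np.array(get_obs()["q"]); q[0]-=1.2; goto_joints(q); st()
c=shot("top","t6.png",(300,120,440,200),5.5); pickle.dump(c,open("c6.pkl","wb"))
E
```

```text
t 37.15 pos [0.4014 0.4238 0.199 ] open 0.003 grip 0.0 F [-0.6  0.4 -0.3] q7 2.12
```

View pics/t6.png

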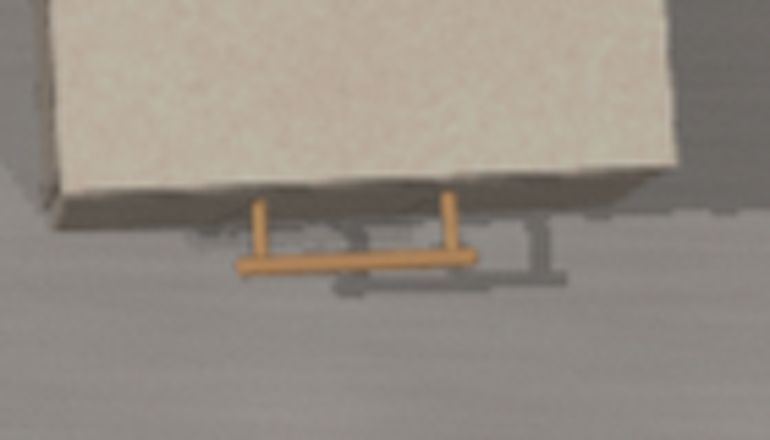

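```bash
python3 - <<'E'
from h import *; import pickle
c=pickle.load(open("c6.pkl","rb")); q=lambda x,y:((x+.5)/5.5-.5+300,(y+.5)/5.5-.5+120)
h0=cast(pickle.load(open("c0.pkl","rb")),[((x-360+.5)/3.3-.5+302,(y+.5)/3.3-.5+140) for x,y in((513,354),(657,347))],.064)[:,:2].mean(0) if 0 else np.array([.402,-.230])
for m in (0,):
    h=cast(c,[q(240,267),q(474,257)],.064)[:,:2]; e=cast(c,[q(62,194),q(676,163)],.105)[:,:2]
    print(h,e,"travel",(h.mean(0)-h0)@ux,"handle to edge",(e.mean(0)-h.mean(0))@ux)
# sub-pixel handle bar rows in both shots, same mask
for n,r,z in(("c0",(345,243,395,250),.064),("c6",(345,163,385,171),.064)):
    d=pickle.load(open(n+".pkl","rb")); c=d["top"] if n=="c0" else d
    s=cv2.cvtColor(c["frame"],cv2.COLOR_BGR2HSV); x0,y0,x1,y1=r
    m=((s[...,1]>90)&(s[...,0]<25))[y0:y1,x0:x1]; v,u=np.nonzero(m); k=m.sum(1); print(n,k)
    X=cast(c,np.c_[u+x0,v+y0],z)[:,:2]; print((X@ux).mean(), len(X))
E
```

```text
[[ 0.6260989  -0.14943207]
 [ 0.63513537 -0.27423648]] [[ 0.65338348 -0.05061923]
 [ 0.67894852 -0.36726757]] travel 0.2293347145585769 handle to edge 0.03566535233666416
c0 [ 5 27 42 44 28  0  0]
0.3846532769607658 146
c6 [ 5  6 10 33 40 33 11  0]
0.6147591426666006 138
```

Measured travel is about 0.230 m, and the handle is 35 mm from the unit's edge, which is flush. I'll confirm the stop with a second gentle push at another height.

```bash
python3 - <<'E'
from h import *; import pickle
H=np.array([.402,-.230]); P=lambda s,z=.047:[*(H+s*ux),z]
q=np.array(get_obs()["q"]); q[0]+=1.2; goto_joints(q)
servo_line(P(.17,.15),.2); servo_line(P(.17),.15); servo_line(P(.205),.06)
for s in np.arange(.207,.2261,.002):
    servo_line(P(s),.04); o=get_obs(); f=-np.array(o["wrist_force"])
    print(round(s,3),"at",round(float((np.array(o["tool_pos"])[:2]-H)@ux),4),"F",f.round(1))
    if f[:2]@ux>18: break
servo_line(P(.15),.1); servo_line(P(.13,.2),.2)
q=np.array(get_obs()["q"]); q[0]-=1.2; goto_joints(q); st()
c=capture("top"); s=cv2.cvtColor(c["frame"],cv2.COLOR_BGR2HSV); x0,y0,x1,y1=345,163,385,171
m=((s[...,1]>90)&(s[...,0]<25))[y0:y1,x0:x1]; v,u=np.nonzero(m); print(m.sum(1),(cast(c,np.c_[u+x0,v+y0],.064)[:,:2]@ux).mean())
E
```

```text
0.207 at 0.2069 F [-1.   0.2 -1.5]
0.209 at 0.2091 F [ 0.7  0.  -1.1]
0.211 at 0.2112 F [0.8 0.5 0.7]
0.213 at 0.2132 F [-0.7 -0.2 -0.6]
0.215 at 0.2137 F [ 4.9  0.2 -3.1]
0.217 at 0.2137 F [10.8 -1.1 -7. ]
0.219 at 0.2138 F [ 15.9  -1.  -12.4]
0.221 at 0.2138 F [ 21.1  -1.3 -16. ]
 t 47.66 pos [0.3985 0.4143 0.1991] open -0.002 grip 0.0 F [1.4 0.2 0.3] q7 2.12
[ 5  5 10 33 40 34 11  0] 0.6146779998654007
```

The handle meets a hard stop at the same place, so the drawer is shut. The robot is clear of everything.

```bash
python3 -c "
from bench import *
print(hand_in())"
```

```text
the job is handed in; nothing more can be done
None
```

I put the paddle in the fork's compartment and the small black scissors in the peeler's, then pushed the drawer gently to its hard stop; the jar, bowl, mug and can were not touched, and the job was handed in at about 48 s.

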